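# Turn a trolley wheel by its spokes until the valve is at the top

### The arm

A 6-joint arm with a two-finger parallel gripper is mounted at the origin on the work surface. World frame = base frame: x ahead of the robot, y to its left, z up, the work surface at z = 0. Lengths are in m, angles in degrees, forces in N, time in s.
With the tool pointing down it reaches from about 0.325 to 0.775 m from the base axis. Payload 5.5 kg.
Tool frame: the origin (TCP) lies at the centre of the arm's flange, where the gripper is bolted on; the fingertips stand 182 mm ahead of it and the grasp point (between the pads) lies 163 mm ahead of it; z points along the fingers, y is the line along which they close (so a half turn about z gives the same grasp; the last joint's range is limited). The gripper opens to 88 mm and grips with 3 to 60 N. Pads are 20 mm wide; open, the fingers measure 115 mm over their backs; the gripper's body (75 mm by 178 mm) begins 61 mm behind the grasp point.
Start: joints at [69.173, 5.22, 70.514, -0, 104.267, -3.249], TCP at [0.181, 0.572, 0.405] pointing down, gripper open.
Joint ranges: [-164.24, 164.24], [-49.07, 125.15], [9.68, 141.18], [-86.29, 266.29], [3.28, 154.24], [-151.56, 151.56]. Speed limits (degrees/s): [147.25, 147.25, 172.46, 180, 180, 180].

### API

Orientations are given as [roll, pitch, yaw] about the fixed x, y, z axes, in that order (R = Rz(yaw) Ry(pitch) Rx(roll)).
In Python, from station import r gives the robot as it stands. The module is installed in compiled form; this text tells all that it offers. Calls block until the motion is done:
- r.reach(position, orientation): joint-space move of the TCP to a pose.
- r.servo_line(position, rotation=None, speed=0.15): straight line of the TCP; rotation=None keeps the orientation; speed is the mean speed in m/s.
- r.move_joints(angles): joint-space move.
- r.let_go() and r.grab(squeeze=None): open the fingers fully, or close them until they stop; squeeze is the grip in N (None keeps the last).
- r.wait(seconds).
- r.inverse_kinematics(position, orientation): joint angles nearest the present ones, or None.
- r.sense(): the state.
- r.snapshot(name): name is "scene" or "top"; returns a dict with "frame" (420x560x3 uint8, red, green, blue), "fx", "fy", "cx", "cy" (pixels), "R" (3x3) and "t" (3): a world point X has camera coordinates R X + t. Camera axes: x right, y down, z forward; pixel columns grow to the right and rows downward; lengths in m; the calibration is good to about 2 mm. A picture is of the moment at which its call begins. There is no depth.
A pose or a line that the arm cannot do raises r.IKError and nothing moves.
- r.hand_in(): hands the job in; it is judged then, once.
The state is a dict: "clock": time; "joints": joint angles; "joint_vel": joint speeds; "joint_torque": joint torques, N m; "tcp_pos": TCP position; "orientation": TCP orientation; "contact_force": force on the tool from outside, world axes, zero at the start; "torque": the same for the moment, N m; "opening": finger opening in m; "gripper_force": force on a finger pad.
Only numpy, scipy, OpenCV 4.12 (cv2) and the standard library are available. Lean on these libraries where they do the work, as an engineer would, in place of code of your own. Each camera call takes 0.05 s, during which the arm holds its last target. There are 200 camera calls.

### The job

The trolley wheel on the assembly stand is about to be inflated: with the fingertips, push it gently round spoke by spoke, either way, until its valve stem is straight up, at twelve o'clock directly above the axle, and leave it at rest there. The tyre is still wet with mounting soap, so turn the wheel by the spokes alone and keep off the tyre and the valve stem; do not grip or lift anything, and leave the things on the bench where they are.

Things in the scene. Friction and masses are not known exactly. Their poses are not given: they have to be found in the camera images.
- axle (a point): point on the stand's fixed stub axle at the middle of the wheel, 175 mm above the bench. x axis: level along the axle, from the wheel's free face (robot's side) to the stand behind; z: up; y: level, in the wheel's plane. It does not turn with the wheel. The stand faces the robot, turned by up to 25 degrees
- stand: grey steel stand, fixed to the bench; origin on the bench under the axle point, same axes. Two legs, a strut and a boss, all behind the wheel (x from +50 mm). In front only the axle nut stands out, to x = -40 mm, 25 mm across. Floor plate 8 mm thick, 220 mm wide, reaching 50 mm in front of the origin
- wheel (a joint): turn of the wheel, rad: 0 = valve at twelve o'clock, growing clockwise as seen from the robot; no stops (2 pi = top again). Steady drag 0.25 N m (5 N at mid-spoke); stays where left. The wheel's point at radius r, a radians clockwise from the valve: y = -r sin(joint + a), z = r cos(joint + a) from axle, in its axes
- spoke (a point): middle (radius 56 mm) of the spoke opposite the valve. Five equal straight cast-aluminium spokes, at 36, 108, 180, 252, 324 degrees from the valve, each 18 mm wide and 28 mm deep (axle x -14 to +14 mm), from the hub (50 mm across, x -24 to +24 mm) to the rim (inside at radius 88 mm, x -18 to +18 mm). The gaps between them are open right through
- valve_mid (a point): middle of the valve stem's length, radius 71 mm from the axle; turns with the wheel. z axis: from the axle outwards through the valve. Brass stem with black rubber foot, 8 mm thick (13 mm at the foot), pointing inwards from the rim, from radius 88 to 53 mm, half-way between two spokes, in the middle of the wheel's width
- valve: the same valve stem, origin at the rim end, radius 89 mm, z axis from the axle outwards
- tyre: black pneumatic tyre on the rim: 295 mm outside diameter, 46 mm wide, inner edge at radius 103 mm; its top is 323 mm above the bench. Origin at the wheel's centre
- soap: white squeeze bottle of tyre mounting soap with a black cap, 60 mm across, 170 mm tall, standing left of the wheel; origin at the centre of its base. A bystander
- gauge: hand tyre gauge lying on the bench: dial 62 mm across and 24 mm thick with a brass chuck at the end of a 70 mm pipe along its -x; origin under the dial's centre. A bystander
- hubcap: grey plastic hub cap for the wheel, 54 mm across, 18 mm high, lying on the bench; origin at the centre of its base. A bystander
- spanner: steel spanner about 190 mm long lying on the bench, length along its x axis; origin at its underside. A bystander
- lever: black nylon tyre lever 180 mm long, 20 mm wide, lying right of the wheel, length along its x axis; origin at its underside. A bystander
- brush: soap brush with wooden handle lying on the bench, length along its x axis; origin at its underside. A bystander
- nutbin: blue open bin 130 x 95 x 75 mm with axle nuts; origin at the centre of its base. A bystander

How it is judged:
By the outcome, as a careful person would: the job done as asked, in the order asked, and still so for the second after the job is handed in, with the robot touching nothing.
It also fails if it takes over 58 s, if anything falls off the work surface, if the arm or the gripper's body presses on something with over 40 N, if the wrist force passes 120 N, or if a joint passes its speed limit or range.

## Working session

There is one attempt and no reset: what is moved stays moved. The work goes in short steps, each a Python script; the robot and the scene stay as the last script left them, time stands still between calls to the robot, and variables do not carry over. Pictures are saved under pics/ and viewed, at most 10 in all, crops included, and the job is handed in when it is done.

```bash
mkdir -p pics; python3 - <<'E'
from station import r
import cv2,numpy as np
for n in("scene","top"):
    s=r.snapshot(n); cv2.imwrite(f"pics/{n}0.png",s["frame"][:,:,::-1])
    R=np.array(s["R"]);print(n,s["fx"],s["fy"],s["cx"],s["cy"],R.round(3).tolist(),(-R.T@np.array(s["t"])).round(3))
print(r.sense())
E
```

```text
scene 424.9595506994933 424.9595506994933 283.4916131927814 212.35425378700972 [[0.672, 0.741, -0.005], [0.537, -0.492, -0.685], [-0.51, 0.458, -0.729]] [ 1.066 -0.453  0.959]
top 536.0725511389054 536.0725511389054 276.0610619127053 211.48445313606317 [[0.008, -1.0, 0.024], [-0.983, -0.012, -0.183], [0.183, -0.022, -0.983]] [0.279 0.054 1.408]
{'clock': 0.1, 'joints': array([ 6.91734730e+01,  5.26044243e+00,  7.05738887e+01, -1.54954684e-03,
        1.04266827e+02, -3.24844401e+00]), 'joint_vel': array([ 0.10333916, -0.13070341, -0.29751138,  0.02069054,  0.04568947,
       -0.04809428]), 'joint_torque': array([ 2.72878162e-03, -4.47857702e+01, -4.07566094e+01,  7.00404821e-02,
        2.84946535e-02, -1.27522267e-04]), 'tcp_pos': array([0.18122837, 0.57203939, 0.4036132 ]), 'orientation': array([-1.79898920e+02, -4.23216226e-03,  1.62421533e+02]), 'contact_force': array([ 0.63598689, -1.32424897,  0.52311437]), 'torque': array([-0.00808933, -0.00830266, -0.00682171]), 'gripper_force': 0.0, 'opening': 0.0878488171082183}
```

View pics/scene0.png

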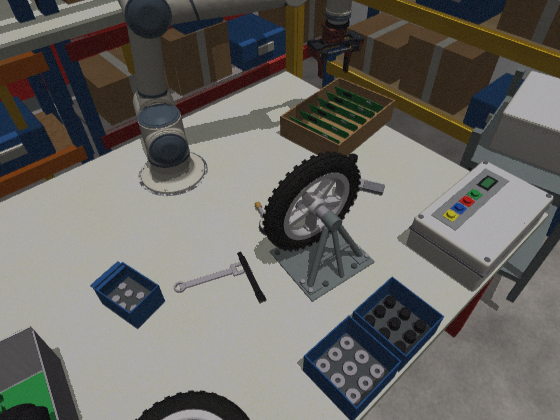

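View pics/top0.png

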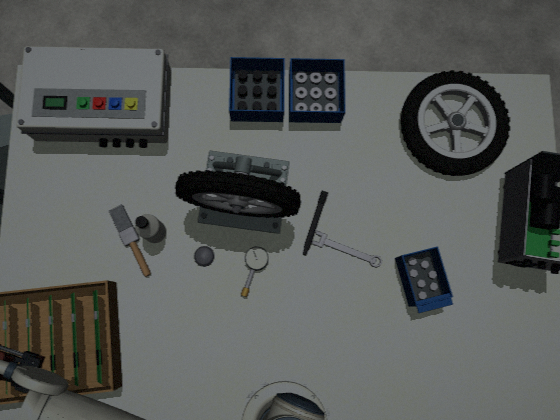

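The scene view shows the wheel from behind at about (312,202). The top view shows it nearly edge-on from the front at about (238,193), with the soap, hubcap, gauge and lever around it. I'll enlarge both.

```bash
python3 - <<'E'
import cv2,numpy as np
a=cv2.imread("pics/scene0.png")[140:300,250:390];b=cv2.imread("pics/top0.png")[145:240,165:310]
a=cv2.resize(a,None,fx=5,fy=5,interpolation=2)[:600*10//10+200]
a=cv2.resize(cv2.imread("pics/scene0.png")[145:255,255:390],None,fx=5.5,fy=5.5,interpolation=2)
b=cv2.resize(b,None,fx=5.5,fy=5.5,interpolation=2)
g=lambda i:cv2.convertScaleAbs(i,alpha=1.6,beta=10)
cv2.imwrite("pics/a.png",g(a)[:600]);cv2.imwrite("pics/b.png",g(b)); print(a.shape,b.shape)
E
```

```text
(605, 742, 3) (522, 798, 3)
```

View pics/a.png

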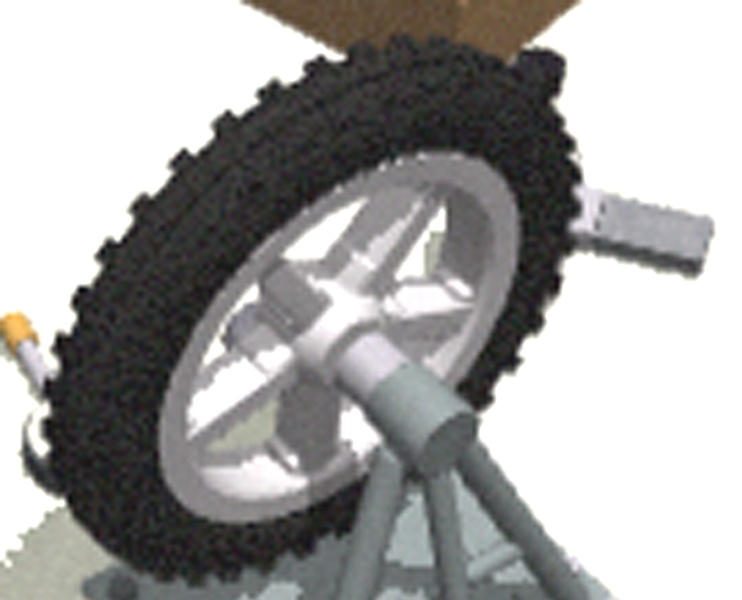

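View pics/b.png

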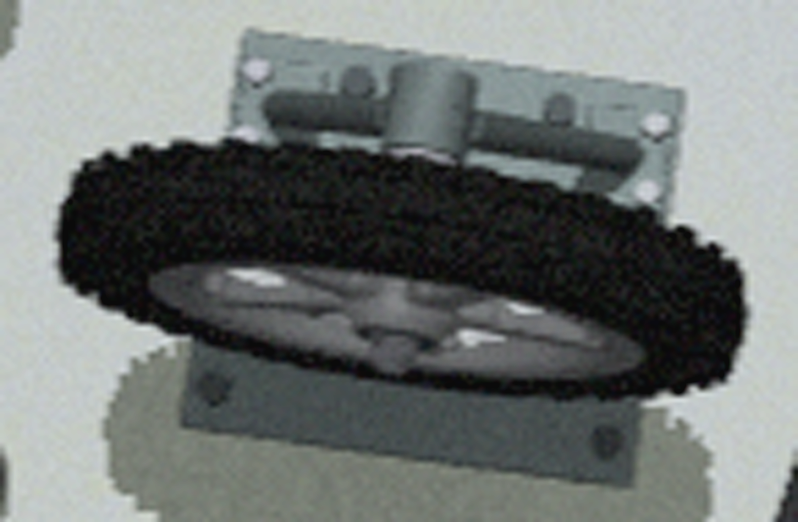

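The crops show the plate corners clearly: in b.png, front-left (183,428), front-right (632,487), back-left (245,30) and back-right (685,90). The valve isn't obvious yet. I'll fit the stand from the corners and rectify the wheel plane.

```bash
cat > h.py <<'E'
from station import r
import cv2,numpy as np
def ray(s,px,z):
    R=np.array(s["R"]);c=-R.T@np.array(s["t"]); d=R.T@np.array([(px[0]-s["cx"])/s["fx"],(px[1]-s["cy"])/s["fy"],1])
    return c+d*(z-c[2])/d[2]
def proj(s,X):
    p=np.atleast_2d(X)@np.array(s["R"]).T+np.array(s["t"]); return np.c_[s["fx"]*p[:,0]/p[:,2]+s["cx"],s["fy"]*p[:,1]/p[:,2]+s["cy"]]
def frame(x,y,yaw):  # axle axes: x away from robot
    c,s=np.cos(yaw),np.sin(yaw); return np.array([[c,-s,0],[s,c,0],[0,0,1]]),np.array([x,y,.175])
def rect(s,A,o,xp,half=.16,n=400):
    # seen from robot: image right = -y, up = z
    g=np.linspace(-half,half,n); U,V=np.meshgrid(g,-g)
    P=np.stack([np.full_like(U,xp),-U,V],-1).reshape(-1,3)@A.T+o
    q=proj(s,P).astype(np.float32).reshape(n,n,2)
    return cv2.remap(np.ascontiguousarray(s["frame"][:,:,::-1]),q[...,0],q[...,1],cv2.INTER_LINEAR)
E
python3 - <<'E'
from h import *
t=r.snapshot("top");s=r.snapshot("scene")
C=[ray(t,(u/5.5+165,v/5.5+145),.008) for u,v in((183,428),(632,487),(245,30),(685,90))]
for c in C:print(c.round(4))
d=(C[0]-C[1]);d/=np.linalg.norm(d);d2=C[2]-C[3];d2/=np.linalg.norm(d2)
yaw=np.arctan2(-d[0],d[1]);yaw2=np.arctan2(-d2[0],d2[1]);print(np.degrees([yaw,yaw2]),np.linalg.norm(C[0]-C[1]))
yaw=(yaw+yaw2)/2
m=(C[0]+C[1])/2; o=m[:2]+.05*np.array([np.cos(yaw),np.sin(yaw)]);print(o)
A,oo=frame(*o,yaw)
# check: project tyre/rim circles on images
th=np.linspace(0,2*np.pi,200)
for sn,n in((s,"s"),(t,"t")):
    im=np.ascontiguousarray(sn["frame"][:,:,::-1]);
    x0,y0=(255,145) if n=="s" else (165,145)
    im=cv2.resize(im[y0:y0+110,x0:x0+145],None,fx=5,fy=5);im=cv2.convertScaleAbs(im,alpha=1.5)
    for rr,xp,c in((.1475,0,(0,0,255)),(.088,.018,(0,255,0)),(.088,-.018,(255,0,0))):
        P=np.c_[np.full(200,xp),-rr*np.sin(th),rr*np.cos(th)]@A.T+oo
        cv2.polylines(im,[((proj(sn,P)-[x0,y0]+.5)*5).astype(int)],1,c,1)
    globals()[n+"i"]=im
L=np.vstack([cv2.resize(si,(395,300)),cv2.resize(ti,(395,300))])
Rr=np.vstack([cv2.resize(rect(s,A,oo,0,.11),(300,300)),cv2.resize(rect(t,A,oo,0,.11),(300,300))])
cv2.imwrite("pics/fit.png",np.hstack([L,cv2.convertScaleAbs(Rr,alpha=1.5)]))
E
```

```text
[0.5069 0.2276 0.008 ]
[0.4808 0.0121 0.008 ]
[0.7055 0.204  0.008 ]
[ 0.6781 -0.0127  0.008 ]
[-6.91305171 -7.20343812] 0.21711091386765577
[0.5434393  0.11369044]
```

View pics/fit.png

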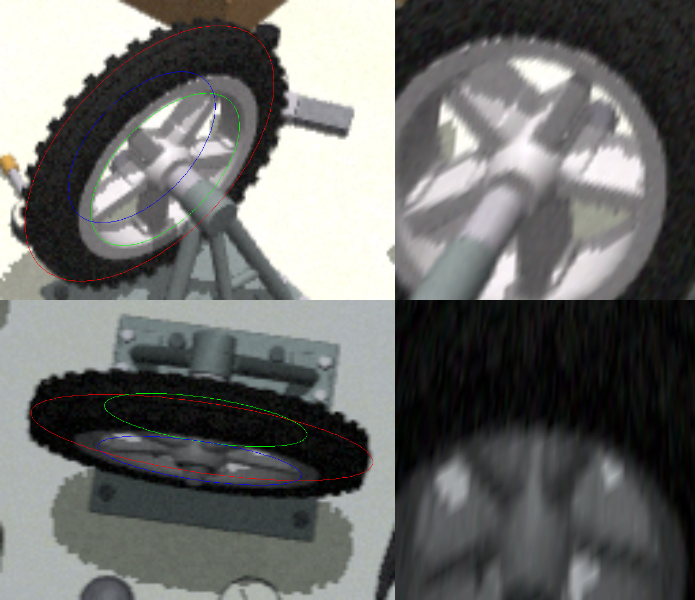

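The overlay is a few pixels off in the scene view. I'll refine the pose using the rim edges, then overlay spoke and valve candidates.

```bash
python3 - <<'E'
from h import *
from scipy.optimize import least_squares
t=r.snapshot("top");s=r.snapshot("scene")
th=np.linspace(0,2*np.pi,400)
def circ(A,o,rr,xp): return np.c_[np.full(400,xp),-rr*np.sin(th),rr*np.cos(th)]@A.T+o
def bb(q): return np.r_[q.min(0),q.max(0)]
S=np.array([160,150,522,522])/5.5+[255,145]*2-.5
T=np.array([148,258,647,383])/5.5+[165,145]*2-.5
K=np.array([(183,428),(632,487)])/5.5+[165,145]-.5
def f(p):
    A,o=frame(*p[:3])
    pl=np.array([[-.05,.11,-.167],[-.05,-.11,-.167]])@A.T+o
    return np.r_[bb(proj(s,circ(A,o,p[3],.02)))-S,bb(proj(t,circ(A,o,p[3],-.02)))-T,(proj(t,pl)-K).ravel()]
q=least_squares(f,[.543,.114,-.12,.103],x_scale=[.01,.01,.1,.01],loss="soft_l1");p=q.x
print(p,np.degrees(p[2]),f(p).round(1))
A,o=frame(*p[:3])
h=ray(t,(204,256),.012);print("hubcap",h,proj(s,h))
np.save("pose.npy",p[:3])
# spoke angle score: rectified scene at rear face x=.014
R=rect(s,A,o,.014,.1,500);cv2.imwrite("pics/r.png",R)
im=cv2.convertScaleAbs(cv2.resize(np.ascontiguousarray(s["frame"][150:250,260:385,::-1]),None,fx=6,fy=6,interpolation=2),alpha=1.5)
im2=im.copy()
cv2.polylines(im2,[((proj(s,circ(A,o,.088,.018))-[260,150]+.5)*6).astype(int)],1,(0,255,0),1)
cv2.polylines(im2,[((proj(s,circ(A,o,.088,-.018))-[260,150]+.5)*6).astype(int)],1,(255,0,0),1)
for k in range(0,360,30):
    a=np.radians(k)
    P=np.array([[0,-.053*np.sin(a),.053*np.cos(a)],[0,-.088*np.sin(a),.088*np.cos(a)]])@A.T+o
    u=((proj(s,P)-[260,150]+.5)*6).astype(int);cv2.line(im2,u[0].tolist(),u[1].tolist(),(0,0,255),1);cv2.putText(im2,str(k),u[1].tolist(),0,.5,(0,0,255),1)
cv2.imwrite("pics/cand.png",im2)
E
```

```text
[ 0.54512465  0.11607573 -0.12114647  0.10672669] -6.941181635979508 [-0.2  0.8 -0.   1.1 -0.2  1.1 -0.1 -0.  -0.9 -0.2  0.2 -0. ]
hubcap [0.41902007 0.2092669  0.012     ] [[302.92179846 204.25250219]]
```

View pics/cand.png

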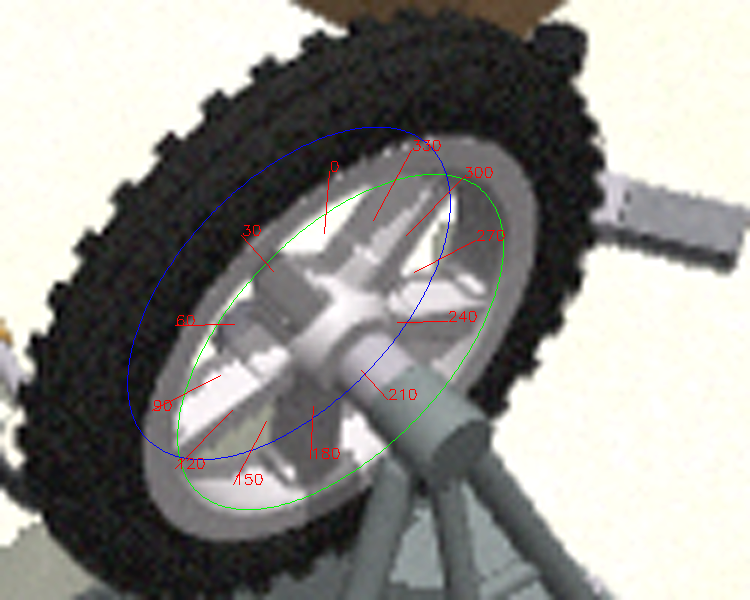

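The spokes sit at about 35, 107, 179, 251 and 323°, so the valve is in a gap at about 0, 72, 144, 216 or 288°. The dark object at (240,330) is the hubcap seen through a gap. I'll test each candidate valve line for brass hue in both views.

```bash
python3 - <<'E'
from h import *
p=np.load("pose.npy");A,o=frame(*p)
t=np.mean([r.snapshot("top")["frame"] for _ in range(6)],0);T=r.snapshot("top")
s=np.mean([r.snapshot("scene")["frame"] for _ in range(6)],0);S=r.snapshot("scene")
for n,f,c in(("scene",s,S),("top",t,T)):
  for k in(-1,71,143,215,287):
    a=np.radians(k); P=np.array([[0,-q*np.sin(a),q*np.cos(a)] for q in(.055,.063,.071,.079,.087)])@A.T+o
    u=proj(c,P).round().astype(int); print(n,k,[(u_.tolist(),f[u_[1],u_[0]].round().astype(int).tolist()) for u_ in u])
g=cv2.resize(t[165:220,185:290].astype(np.uint8)[:,:,::-1],None,fx=7.5,fy=7.5,interpolation=cv2.INTER_CUBIC)
cv2.imwrite("pics/topbig.png",cv2.convertScaleAbs(g,alpha=2.5))
E
```

```text
scene -1 [([314, 188], [172, 171, 167]), ([314, 185], [171, 170, 167]), ([314, 183], [85, 84, 84]), ([315, 181], [76, 74, 75]), ([315, 178], [20, 22, 21])]
scene 71 [([297, 207], [68, 66, 70]), ([294, 208], [172, 171, 166]), ([292, 208], [88, 86, 85]), ([289, 209], [78, 75, 77]), ([287, 209], [20, 20, 19])]
scene 143 [([302, 220], [104, 106, 97]), ([300, 223], [104, 104, 96]), ([299, 225], [101, 102, 95]), ([297, 228], [88, 86, 88]), ([296, 230], [138, 136, 137])]
scene 215 [([321, 210], [132, 128, 134]), ([322, 211], [130, 127, 132]), ([324, 212], [134, 131, 136]), ([325, 213], [100, 103, 106]), ([326, 214], [91, 98, 96])]
scene 287 [([329, 191], [144, 144, 138]), ([331, 189], [171, 170, 164]), ([334, 187], [106, 107, 99]), ([336, 185], [57, 55, 56]), ([338, 183], [55, 53, 54])]
top -1 [([236, 191], [4, 6, 4]), ([236, 190], [6, 4, 5]), ([236, 189], [5, 6, 8]), ([236, 188], [4, 6, 5]), ([236, 187], [9, 8, 8])]
top 71 [([260, 197], [3, 3, 4]), ([263, 197], [5, 7, 7]), ([266, 197], [3, 2, 2]), ([270, 198], [6, 7, 8]), ([273, 198], [8, 6, 4])]
top 143 [([252, 201], [67, 68, 69]), ([254, 202], [60, 61, 62]), ([256, 203], [65, 66, 67]), ([258, 204], [60, 61, 62]), ([260, 204], [62, 64, 64])]
top 215 [([226, 198], [34, 35, 37]), ([224, 198], [57, 59, 59]), ([223, 199], [56, 56, 58]), ([221, 199], [51, 51, 52]), ([219, 199], [60, 60, 61])]
top 287 [([215, 191], [6, 6, 6]), ([212, 191], [2, 5, 4]), ([208, 190], [2, 2, 2]), ([205, 189], [3, 3, 4]), ([202, 189], [6, 4, 4])]
```

View pics/topbig.png

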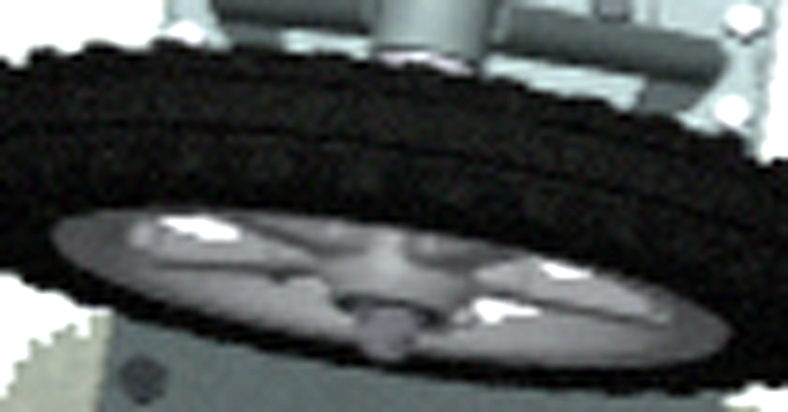

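No valve shows in gaps 0, 72, 144 or 288, where plain bench is visible. That leaves about 215°, hidden behind the boss in the scene view. Plan: with the finger in the 287° gap, push the 323° spoke clockwise over the top to about 108°. First I'll check IK.

```bash
cat >> h.py <<'E'
p=np.load("pose.npy");A,o=frame(*p)
from scipy.spatial.transform import Rotation as Ro
def ori(e,roll,side=0):
    # tool z along axle x tilted down e deg / sideways; roll 0: tool y horizontal
    z=A@Ro.from_euler("zy",[side,e],degrees=True).apply([1,0,0])
    y=np.cross([0,0,1.],z);y/=np.linalg.norm(y)
    M=np.c_[np.cross(y,z),y,z]@Ro.from_euler("z",roll,degrees=True).as_matrix()
    return M,Ro.from_matrix(M).as_euler("xyz",degrees=True)
def tip(deg,rad,xt,M):
    a=np.radians(deg); return A@np.array([xt,-rad*np.sin(a),rad*np.cos(a)])+o-.182*M[:,2]
E
python3 - <<'E'
from h import *
t=r.snapshot("top")
for n,px,z in(("soap base~cap",(147,222),.17),("gauge",(256,258),.02),("chuck",(245,294),.01),("lever",(322,192),.01),("lever",(306,253),.01)):print(n,ray(t,px,z).round(3))
for e in(0,15,30,45):
  for roll in(0,90,180,-90):
    M,rp=ori(e,roll); out=[]
    for xt in(-.1,.006):
      for d in range(-70,90,30):
        j=r.inverse_kinematics(tip(d,.06,xt,M),rp); out.append("x" if j is None else np.round(j).astype(int).tolist())
    print(e,roll,sum(q=="x" for q in out),out[0],out[6],out[8],out[11])
E
```

```text
soap base~cap [0.481 0.327 0.17 ]
gauge [0.414 0.074 0.02 ]
chuck [0.322 0.101 0.01 ]
lever [ 0.594 -0.1    0.01 ]
lever [ 0.43  -0.057  0.01 ]
0 0 12 x x x x
0 90 12 x x x x
0 180 12 x x x x
0 -90 12 x x x x
15 0 10 x [37, -40, 136, -75, 44, -7] x x
15 90 10 x [37, -40, 136, -75, 44, 83] x x
15 180 12 x x x x
15 -90 10 x [37, -40, 136, -75, 44, -97] x x
30 0 9 x [33, -39, 127, -47, 50, -33] [26, -46, 127, -38, 51, -46] x
30 90 9 x [33, -39, 127, -47, 50, 57] [26, -46, 127, -38, 51, 44] x
30 180 9 x [33, -39, 127, -47, 50, 147] [26, -46, 127, -38, 51, 134] x
30 -90 9 x [33, -39, 127, -47, 50, -123] [26, -46, 127, -38, 51, -136] x
45 0 4 [39, -46, 124, -33, 71, -42] [28, -32, 115, -27, 60, -50] [21, -37, 114, -22, 63, -59] [10, -44, 123, -14, 58, -70]
45 90 4 [39, -46, 124, -33, 71, 48] [28, -32, 115, -27, 60, 40] [21, -37, 114, -22, 63, 31] [10, -44, 123, -14, 58, 20]
45 180 4 [39, -46, 124, -33, 71, 138] [28, -32, 115, -27, 60, 130] [21, -37, 114, -22, 63, 121] [10, -44, 123, -14, 58, 110]
45 -90 7 [39, -46, 124, -33, 71, -132] [28, -32, 115, -27, 60, -140] [21, -37, 114, -22, 63, -149] x<sys>:0: UserWarning: Gimbal lock detected. Setting third angle to zero since it is not possible to uniquely determine all angles.
```

```bash
python3 - 2>/dev/null <<'E'
from h import *
for e in(15,22,30,37,45):
  for side in(-45,-38,-30,-22,-15,0,15,30,45):
    M,rp=ori(e,0,side); 
    ok=lambda d,xt:r.inverse_kinematics(tip(d,.057,xt,M),rp) is not None
    print(e,side,"in","".join(".X"[ok(d,.002)] for d in range(-80,121,20)),"out","".join(".X"[ok(d,-.06)] for d in range(-80,121,20)),M[:,2].round(2))
E
```

```text
15 -45 in XXXXXXXXXXX out XXXXXXXXXXX [ 0.59 -0.78 -0.18]
15 -38 in XXXXXXXXXXX out XXXXXXXXXXX [ 0.68 -0.7  -0.2 ]
15 -30 in XXXXXXXXXXX out XXXXXXXXXXX [ 0.77 -0.6  -0.22]
15 -22 in XXXXXXXXXXX out XXXXXXXXXXX [ 0.84 -0.48 -0.24]
15 -15 in XXXXXXXXXXX out XXXXXX..... [ 0.89 -0.37 -0.25]
15 0 in XXX........ out ........... [ 0.96 -0.12 -0.26]
15 15 in ........... out ........... [ 0.96  0.14 -0.25]
15 30 in ........... out ........... [ 0.89  0.4  -0.22]
15 45 in ........... out ........... [ 0.76  0.62 -0.18]
22 -45 in XXXXXXXXXXX out XXXXXXXXXXX [ 0.57 -0.78 -0.26]
22 -38 in XXXXXXXXXXX out XXXXXXXXXXX [ 0.65 -0.7  -0.3 ]
22 -30 in XXXXXXXXXXX out XXXXXXXXXXX [ 0.74 -0.59 -0.32]
22 -22 in XXXXXXXXXXX out XXXXXXXXXXX [ 0.81 -0.48 -0.35]
22 -15 in XXXXXXXXXXX out XXXXXX..... [ 0.86 -0.37 -0.36]
22 0 in XXXX....... out ........... [ 0.92 -0.11 -0.37]
22 15 in ........... out ........... [ 0.92  0.15 -0.36]
22 30 in ........... out ........... [ 0.86  0.4  -0.32]
22 45 in ........... out ........... [ 0.74  0.62 -0.26]
30 -45 in XXXXXXXXXXX out XXXXXXXXXXX [ 0.52 -0.78 -0.35]
30 -38 i
[... 784 characters left out ...]
-0.1  -0.6 ]
37 15 in XXX........ out ........... [ 0.8   0.16 -0.58]
37 30 in XXXXXXXX... out ........... [ 0.75  0.41 -0.52]
37 45 in ........... out ........... [ 0.65  0.63 -0.43]
45 -45 in XXXXXXXXXXX out XXXXXXXXXXX [ 0.41 -0.76 -0.5 ]
45 -38 in XXXXXXXXXXX out XXXXXXXXXXX [ 0.48 -0.68 -0.56]
45 -30 in XXXXXXXXXXX out XXXXXXXXXXX [ 0.55 -0.57 -0.61]
45 -22 in XXXXXXXXXXX out XXXXXXXXXXX [ 0.61 -0.45 -0.66]
45 -15 in XXXXXXXXXXX out XXXXXXXXXXX [ 0.65 -0.34 -0.68]
45 0 in XXXXXXXXXXX out XXXXX...... [ 0.7  -0.09 -0.71]
45 15 in XXXXXXXXXXX out ........... [ 0.71  0.17 -0.68]
45 30 in XXXXXXXXX.. out ........... [ 0.67  0.42 -0.61]
45 45 in ........... out ........... [ 0.58  0.64 -0.5 ]
```

Choosing a 14° downward tilt with a 22° approach from the left, fingers closed and stacked vertically. The finger goes into the empty top gap, then pushes the 35° spoke clockwise.

```bash
cat >> h.py <<'E'
import warnings;warnings.filterwarnings("ignore")
M,RP=ori(14,-90,-22); RAD=.057; IN=.005
def go(d,xt=IN,speed=.1,rad=RAD): r.servo_line(tip(d,rad,xt,M),speed=speed)
def arc(d0,d1,speed,step=8):
    n=max(1,int(np.ceil(abs(d1-d0)/step)));mx=0
    for d in np.linspace(d0,d1,n+1)[1:]:
        go(d,speed=speed);f=r.sense()["contact_force"];mx=max(mx,np.linalg.norm(f))
    print("arc end",d1,"Fmax",round(mx,1),"F",np.round(f,1),"t",r.sense()["clock"])
def look(name):
    t=r.snapshot("top");s=r.snapshot("scene")
    b=cv2.resize(np.ascontiguousarray(s["frame"][150:250,260:385,::-1]),None,fx=4,fy=4,interpolation=2)
    c=cv2.resize(np.ascontiguousarray(t["frame"][165:230,170:305,::-1]),(500,200),interpolation=2)
    cv2.imwrite(f"pics/{name}.png",cv2.convertScaleAbs(np.vstack([b,cv2.convertScaleAbs(c,alpha=1.7)])[:600],alpha=1.4))
E
python3 - <<'E'
from h import *
for roll in(90,-90):
    m,rp=ori(14,roll,-22); print(roll,[np.round(r.inverse_kinematics(q,rp)).tolist() for q in(np.array([.25,.35,.40]),tip(-1,.057,-.08,m),tip(-1,.057,.005,m),tip(100,.057,.005,m),tip(100,.057,-.08,m))])
r.grab(10)
r.reach([.25,.35,.40],RP)
r.reach(tip(-1,RAD,-.08,M),RP);print(r.sense()["contact_force"],r.sense()["clock"])
go(-1,speed=.06); print(r.sense()["contact_force"],r.sense()["clock"],r.sense()["opening"])
look("in1")
E
```

```text
AttributeError: 'NoneType' object has no attribute 'rint'

The above exception was the direct cause of the following exception:

Traceback (most recent call last):
TypeError: loop of ufunc does not support argument 0 of type NoneType which has no callable rint method
```

```bash
python3 - <<'E'
from h import *
for side in(-22,-26):
  for roll in(90,-90):
    m,rp=ori(14,roll,side)
    for q in(np.array([.25,.35,.40]),np.array([.28,.38,.40]),np.array([.33,.36,.38]),tip(-1,.057,-.08,m),tip(-1,.057,.005,m),tip(100,.057,.005,m),tip(100,.057,-.06,m)):
        j=r.inverse_kinematics(q,rp); print(side,roll,q.round(3),None if j is None else np.round(j).tolist())
E
```

```text
-22 90 [0.25 0.35 0.4 ] [72.0, -19.0, 106.0, -77.0, 101.0, 90.0]
-22 90 [0.28 0.38 0.4 ] [69.0, -13.0, 101.0, -77.0, 99.0, 91.0]
-22 90 [0.33 0.36 0.38] [63.0, -12.0, 103.0, -77.0, 92.0, 91.0]
-22 90 [0.312 0.214 0.273] [54.0, -34.0, 130.0, -78.0, 83.0, 95.0]
-22 90 [0.396 0.204 0.273] [43.0, -25.0, 124.0, -79.0, 71.0, 95.0]
-22 90 [0.389 0.147 0.206] [37.0, -29.0, 134.0, -83.0, 64.0, 101.0]
-22 90 [0.324 0.155 0.206] [46.0, -39.0, 140.0, -80.0, 73.0, 98.0]
-22 -90 [0.25 0.35 0.4 ] [72.0, -19.0, 106.0, -77.0, 101.0, -90.0]
-22 -90 [0.28 0.38 0.4 ] [69.0, -13.0, 101.0, -77.0, 99.0, -89.0]
-22 -90 [0.33 0.36 0.38] [63.0, -12.0, 103.0, -77.0, 92.0, -89.0]
-22 -90 [0.312 0.214 0.273] [54.0, -34.0, 130.0, -78.0, 83.0, -85.0]
-22 -90 [0.396 0.204 0.273] [43.0, -25.0, 124.0, -79.0, 71.0, -85.0]
-22 -90 [0.389 0.147 0.206] [37.0, -29.0, 134.0, -83.0, 64.0, -79.0]
-22 -90 [0.324 0.155 0.206] [46.0, -39.0, 140.0, -80.0, 73.0, -82.0]
-26 90 [0.25 0.35 0.4 ] [71.0, -17.0, 105.0, -78.0, 105.0, 91.0]
-26 90 [0.28 0.38 0.4 ] [69.0, -11.0, 100.0, -77.0, 103.0, 92.0]
-26 90 [0.33 0.36 0.38] [63.0, -10.0, 101.0, -77.0, 96.0, 92.0]
-26 90 [0.318 0.225 0.272] [55.0, -28.0, 127.0, -78.0, 87.0, 98.0]
-26 90 [0.402 0.215 0.272] [44.0, -20.0, 121.0, -80.0, 76.0, 98.0]
-26 90 [0.395 0.158 0.205] [38.0, -23.0, 130.0, -83.0, 69.0, 104.0]
-26 90 [0.331 0.166 0.205] [47.0, -32.0, 136.0, -80.0, 78.0, 102.0]
-26 -90 [0.25 0.35 0.4 ] [71.0, -17.0, 105.0, -78.0, 105.0, -89.0]
-26 -90 [0.28 0.38 0.4 ] [69.0, -11.0, 100.0, -77.0, 103.0, -88.0]
-26 -90 [0.33 0.36 0.38] [63.0, -10.0, 101.0, -77.0, 96.0, -88.0]
-26 -90 [0.318 0.225 0.272] [55.0, -28.0, 127.0, -78.0, 87.0, -82.0]
-26 -90 [0.402 0.215 0.272] [44.0, -20.0, 121.0, -80.0, 76.0, -82.0]
-26 -90 [0.395 0.158 0.205] [38.0, -23.0, 130.0, -83.0, 69.0, -76.0]
-26 -90 [0.331 0.166 0.205] [47.0, -32.0, 136.0, -80.0, 78.0, -78.0]
```

```bash
sed -i 's/ori(14,-90,-22)/ori(14,-90,-26)/' h.py; python3 - <<'E'
from h import *
r.grab(10)
r.reach([.25,.35,.40],RP)
r.reach(tip(-1,RAD,-.07,M),RP);print(r.sense()["contact_force"],r.sense()["clock"])
go(-1,speed=.06); print(r.sense()["contact_force"],r.sense()["clock"],r.sense()["opening"])
look("in1")
E
```

```text
[-0.37713714 -0.45447625  0.35164666] 4.6417
[0.5661397  0.01138262 0.05450974] 6.0417 0.000337461850161815
```

View pics/in1.png

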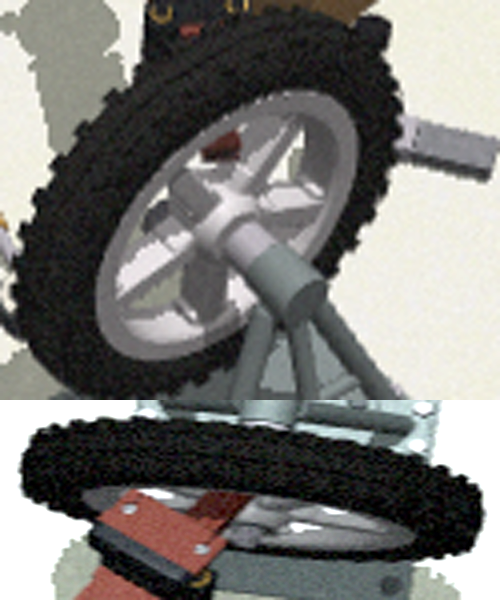

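The finger (red) sits cleanly in the top gap at (220,145) with no contact. Next I'll push, and add a numeric wheel-angle estimator that compares bench seen through the gaps with a ray model.

```bash
cat > ang.py <<'E'
from h import *
def rays(s):
    R=np.array(s["R"]);c=A.T@(-R.T@np.array(s["t"])-o)
    V,U=np.mgrid[150:250:.5,260:385:.5]
    d=np.stack([(U-s["cx"])/s["fx"],(V-s["cy"])/s["fy"],np.ones_like(U)],-1).reshape(-1,3)@(A.T@R.T).T
    xs=np.linspace(.018,-.018,19)
    P=c+d[:,None]*((xs-c[0])/d[:,0:1])[...,None]
    b=c+d[:,None]*((np.linspace(.13,-.04,35)-c[0])/d[:,0:1])[...,None]
    rb=np.hypot(b[...,1],b[...,2]); m=((rb<.027)&(b[...,0]>-.024)).any(1)|((rb<.0135)).any(1)
    rr=np.hypot(P[...,1],P[...,2]); blocked=m|(rr>.087).any(1)
    return P,rr,np.arctan2(-P[...,1],P[...,2]),blocked,(U.ravel(),V.ravel())
def measure(valve=True,n=6):
    s=r.snapshot("scene");f=np.mean([s["frame"]]+[r.snapshot("scene")["frame"] for _ in range(n)],0).astype(np.float32)
    P,rr,ph,bl,(U,V)=rays(s); k=~bl;P,rr,ph=P[k],rr[k],ph[k];U,V=U[k],V[k]
    g=cv2.remap(cv2.GaussianBlur(f,(0,0),.5),U[None].astype(np.float32),V[None].astype(np.float32),1)[0]
    obs=((g[:,0]+g[:,1])/2-g[:,2]>2.5)&(g[:,:2].mean(1)>80)
    res=[]
    for th in np.arange(0,360,1.):
        a=ph-np.radians(th); hit=np.zeros(len(P),bool)
        for q in(36,108,180,252,324):
            e=a-np.radians(q); hit|=((abs(rr*np.sin(e))<.009)&(np.cos(e)>0)&(abs(P[...,0])<.014)).any(1)
        if valve: hit|=((np.hypot(rr*np.sin(a),P[...,0])<.0045)&(np.cos(a)>0)&(rr>.053)).any(1)
        free=~hit; res.append((free&obs).sum()/max(1,(free|obs).sum()))
    res=np.array(res);best=int(res.argmax())
    print("best",best,"score",round(res.max(),3),"by 72:",[(int((best+72*i)%360),round(float(res[[int(best+72*i+w)%360 for w in range(-4,5)]].max()),3)) for i in range(5)], "px",int(obs.sum()))
    top=np.argsort(res)[::-1][:9];m=np.sort(res)[::-1]
    i=np.arange(best-4,best+5);w=np.maximum(0,res[i%360]-res[i%360].min());print("refined",(i*w).sum()/w.sum())
if __name__=="__main__": measure()
E
python3 - <<'E'
from ang import *
measure()
go(-1); arc(-1,96,.05); arc(96,90,.05); go(90,-.07,.1); print(r.sense()["clock"])
measure(); look("p1")
E
```

```text
best 355 score 0.637 by 72: [(355, 0.637), (67, 0.617), (139, 0.46), (211, 0.587), (283, 0.467)] px 448
refined 355.22267631326105
arc end 96 Fmax 2.3 F [0.  0.9 1.5] t 10.6417
arc end 90 Fmax 0.8 F [-0.1 -0.4  0.7] t 10.9083
11.8083
best 226 score 0.671 by 72: [(226, 0.671), (298, 0.593), (10, 0.638), (82, 0.581), (154, 0.603)] px 553
refined 226.68921113901735
```

View pics/p1.png

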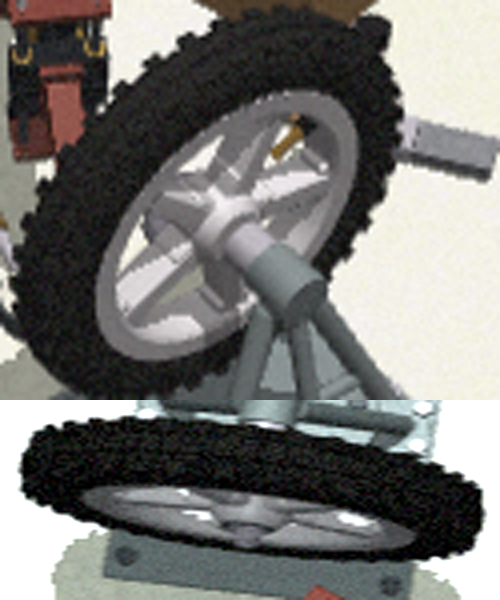

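The brass valve is now visible at (292,138) in the crop, at about 290°, so the earlier deduction holds. The top-view wheel pose is unchanged. I'll refine the estimator by also fitting a small image shift.

```bash
cat > ang2.py <<'E'
from ang import *
def grab(n=6):
    s=r.snapshot("scene");return s,np.mean([s["frame"]]+[r.snapshot("scene")["frame"] for _ in range(n)],0).astype(np.float32)
def fit(s,f,lo,hi,shifts=None):
    P,rr,ph,bl,(U,V)=rays(s)
    core=np.hypot(P[:,9,1],P[:,9,2])<.12; P,rr,ph,bl,U,V=P[core],rr[core],ph[core],bl[core],U[core],V[core]
    b=(f[...,0]+f[...,1])/2; bench=((b-f[...,2]>2.5)&(b>80)&(f[...,0]-f[...,2]<25)).astype(np.float32)
    frees={}
    for th in np.arange(lo,hi,1.):
        a=ph-np.radians(th); hit=bl.copy()
        for q in(36,108,180,252,324):
            e=a-np.radians(q); hit|=((abs(rr*np.sin(e))<.009)&(np.cos(e)>0)&(abs(P[...,0])<.014)).any(1)
        hit|=((np.hypot(rr*np.sin(a),P[...,0])<.0045)&(np.cos(a)>0)&(rr>.053)).any(1)
        frees[th]=(~hit).astype(np.float32)
    inn=np.hypot(P[:,9,1],P[:,9,2])<.1
    out=[]
    for du,dv in shifts if shifts is not None else [(i,j) for i in np.arange(-3,3.1,.5) for j in np.arange(-3,3.1,.5)]:
        g=cv2.remap(bench,(U+du)[None].astype(np.float32),(V+dv)[None].astype(np.float32),1)[0]*inn
        for th,fr in frees.items(): out.append((np.minimum(g,fr).sum()/np.maximum(g,fr).sum(),th,du,dv))
    out.sort(reverse=True);print([tuple(np.round(q,2).tolist()) for q in out[:6]])
    return out[0]
def brass(s,f,du=0,dv=0):
    m=(f[...,0]-f[...,2]>22);m[:150]=m[250:]=False;m[:,:260]=m[:,385:]=False
    R=np.array(s["R"]);c=A.T@(-R.T@np.array(s["t"])-o);v,u=np.nonzero(m)
    d=np.c_[(u-du-s["cx"])/s["fx"],(v-dv-s["cy"])/s["fy"],np.ones(len(u))]@(A.T@R.T).T
    q=c+d*(-c[0]/d[:,:1]);rr=np.hypot(q[:,1],q[:,2]);k=(rr<.095)&(rr>.04)
    print("brass n",k.sum(),"r",rr[k].round(3).min() if k.any() else None,"angle",np.degrees(np.arctan2(-q[k,1].mean(),q[k,2].mean())) if k.any() else None)
E
python3 - <<'E'
from ang2 import *
s,f=grab();b=fit(s,f,275,315);brass(s,f);brass(s,f,b[2],b[3])
E
```

```text
[(0.45, 299.0, -1.5, 1.0), (0.45, 300.0, -1.5, 1.0), (0.45, 300.0, -1.0, 1.0), (0.45, 299.0, -1.0, 0.5), (0.45, 300.0, -1.0, 0.5), (0.45, 300.0, -1.5, 1.5)]
brass n 33 r 0.056 angle -60.10953595981319
brass n 33 r 0.061 angle -61.44177654271669
```

The two estimates agree: joint ≈ 299.5°, so the finger leads the spoke by about 23.5°. The second push goes on the spoke at 47.5°, to finish with the finger at about 83°.

```bash
python3 - <<'E'
from ang2 import *
go(50,-.07,.12);go(11,-.07,.12);go(11,speed=.06);print(r.sense()["contact_force"])
arc(11,75,.05);arc(75,83,.015,4);r.wait(.3);arc(83,77,.04); go(77,-.07,.1);print(r.sense()["clock"])
s,f=grab();b=fit(s,f,-18,18);brass(s,f);brass(s,f,b[2],b[3])
np.savez("fin.npz",f=f)
im=cv2.convertScaleAbs(cv2.resize(np.ascontiguousarray(f[150:250,260:385,::-1].astype(np.uint8)),None,fx=6,fy=6,interpolation=2),alpha=1.5)
for k in(0,36,108,180,252,324):
    a=np.radians(k)
    for xp in(.014,):
        for w in((-.009,.009) if k else (0,)):
            P=np.array([[xp if k else 0,-q*np.sin(a)-w*np.cos(a),q*np.cos(a)-w*np.sin(a)] for q in((.03,.086) if k else (.053,.088))])@A.T+o
            u=((proj(s,P)-[260,150]+.5)*6).astype(int);cv2.line(im,u[0].tolist(),u[1].tolist(),(0,0,255),1)
cv2.imwrite("pics/fin.png",im)
E
```

```text
[-0.24565624 -0.65878073  0.61215011]
arc end 75 Fmax 1.4 F [ 0.2 -0.   0.7] t 17.4167
arc end 83 Fmax 4.7 F [0.7 2.2 3.2] t 18.25
arc end 77 Fmax 1.2 F [-0.8 -0.8 -0.4] t 18.85
19.75
[(0.47, -7.0, 0.0, 0.0), (0.47, -6.0, 0.5, -0.5), (0.47, -7.0, 0.5, -0.5), (0.46, -6.0, 0.0, -0.5), (0.46, -6.0, 0.0, 0.0), (0.46, -7.0, 0.0, -0.5)]
brass n 12 r 0.054 angle -6.532749732090737
brass n 12 r 0.054 angle -6.532749732090737
```

View pics/fin.png

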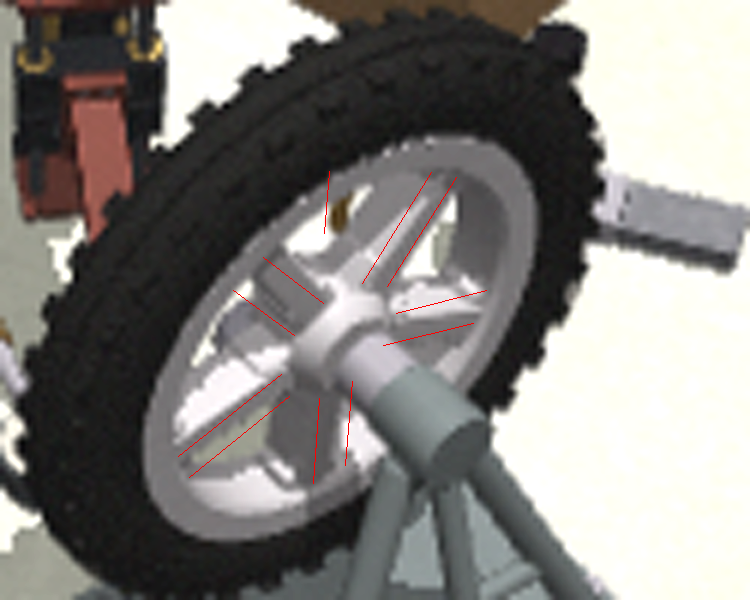

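The valve is at (341,215) in the crop, right of the modelled 12-o'clock line at (326,215), so the wheel is still about 5° short. I'll cross-check with a contact-geometry prediction and an axle centre measured from the rim ellipse.

```bash
cat > chk.py <<'E'
from ang2 import *
def predict(tcp,R,o=o,ht=.0135,hw=.010):
    u,v,w=np.meshgrid(np.linspace(-hw,hw,21),np.linspace(-ht,ht,3),np.linspace(.12,.182,125),indexing="ij")
    X=(tcp+np.stack([u,v,w],-1).reshape(-1,3)@R.T-o)@A
    X=X[abs(X[:,0])<.014];rr=np.hypot(X[:,1],X[:,2]);ph=np.arctan2(-X[:,1],X[:,2])
    return np.degrees((ph+np.arcsin(.009/rr)).max())
def rim(s,f):
    g=cv2.GaussianBlur(f.mean(-1),(0,0),.6).astype(np.float32);c=proj(s,A@[.02,0,0]+o)[0]
    out=[]
    for k in range(0,360,3):   # walk outward in the rear-rim plane, find bright->tyre edge
        a=np.radians(k);q=np.linspace(.094,.122,113)
        P=np.c_[np.full(113,.02),-q*np.sin(a),q*np.cos(a)]@A.T+o;u=proj(s,P).astype(np.float32)
        v=cv2.remap(g,u[:,0][None],u[:,1][None],1)[0]; d=np.diff(v);i=d.argmin()
        if 150<k<250 or d[i]>-2: continue
        out.append([np.radians(k),q[i],*u[i]])
    return np.array(out)
E
python3 - <<'E'
from chk import *
for d in(96,83):print("pred spoke at finger",d,predict(tip(d,RAD,IN,M),M),"with o shift y+3mm",predict(tip(d,RAD,IN,M),M,o+A@[0,.003,0]))
s=r.snapshot("scene");f=np.load("fin.npz")["f"]
E=rim(s,f); a,q=E[:,0],E[:,1]
from scipy.optimize import least_squares
# edge radius model: r0 + shift in plane (y',z) : u=-y
g=least_squares(lambda p:p[0]+p[1]*np.sin(a)+p[2]*np.cos(a)-q,[.104,0,0],loss="soft_l1",f_scale=.001)
print("rear rim r0, right, up (mm)",(g.x*1e3).round(2),len(q),"resid sd",np.std(g.fun)*1e3)
E
```

```text
pred spoke at finger 96 124.6408623919529 with o shift y+3mm 122.2213417464519
pred spoke at finger 83 108.762569750751 with o shift y+3mm 107.62964731089002
rear rim r0, right, up (mm) [105.46   1.1    2.77] 86 resid sd 4.557870030726611
```

The change in finger position between the two pushes matches the image change. The roughly 6° absolute offset is explained by the fingertips being thinner than assumed. So the joint is at about −6.5°, and I'll push a further 5.5° on the same spoke, slowly.

```bash
python3 - <<'E'
from chk import *
print([round(predict(tip(d,RAD,IN,M),M),1) for d in(83,85,87,88,89)])
go(77,speed=.08);arc(77,83,.03,6);arc(83,88,.01,2.5);r.wait(.3);arc(88,82,.04);go(82,-.07,.1);print(r.sense()["clock"])
s,f=grab();b=fit(s,f,-18,18);brass(s,f);np.savez("fin2.npz",f=f)
b=fit(s,f,-18,18,[(0,0)])
E=rim(s,f);k=(abs(E[:,1]-.1055)<.006);a,q=E[k,0],E[k,1]
g=np.linalg.lstsq(np.c_[np.ones(k.sum()),np.sin(a),np.cos(a)],q,rcond=None);print("rim",g[0]*1e3,k.sum())
m=(f[...,0]-f[...,2]>22);m[:150]=m[250:]=False;m[:,:260]=m[:,385:]=False
v,u=np.nonzero(m);print([(int(i),int(j),f[j,i].astype(int).tolist()) for i,j in zip(u,v)])
E
```

```text
[np.float64(108.8), np.float64(111.0), np.float64(113.2), np.float64(114.3), np.float64(115.3)]
arc end 83 Fmax 2.3 F [0.9 1.2 1.8] t 21.5833
arc end 88 Fmax 6.0 F [0.6 1.6 4.7] t 22.3833
arc end 82 Fmax 1.4 F [-1.2 -0.6 -0.1] t 22.9833
23.8833
[(0.45, -1.0, 0.5, -0.5), (0.45, -1.0, 0.0, 0.0), (0.44, 0.0, 0.0, 0.0), (0.44, -1.0, 0.0, -0.5), (0.44, 0.0, 0.5, -0.5), (0.44, -2.0, 0.0, 0.0)]
brass n 11 r 0.052 angle -1.4649475845956572
[(0.45, -1.0, 0.0, 0.0), (0.44, 0.0, 0.0, 0.0), (0.44, -2.0, 0.0, 0.0), (0.43, -3.0, 0.0, 0.0), (0.42, 1.0, 0.0, 0.0), (0.4, -4.0, 0.0, 0.0)]
rim [105.65623266   1.45616611   3.55822615] 75
[(262, 150, [52, 28, 25]), (263, 150, [94, 52, 45]), (264, 150, [95, 52, 45]), (265, 150, [65, 42, 38]), (266, 150, [93, 50, 44]), (267, 150, [96, 53, 47]), (268, 150, [96, 52, 46]), (269, 150, [97, 53, 47]), (270, 150, [96, 53, 47]), (271, 150, [95, 51, 46]), (272, 150, [96, 52, 47]), (273, 150, [95, 53, 46]), (274, 150, [96, 53, 47]), (275, 150, [96, 53, 47]), (276, 150, [95, 52, 46]), (277, 150, [94, 51, 45]), (278, 150, [92, 51, 45]), (279, 150, [92, 51, 45]), (280,
[... 11119 characters left out ...]
314, 185, [55, 43, 21]), (315, 185, [58, 45, 25]), (264, 186, [93, 50, 45]), (265, 186, [91, 51, 45]), (266, 186, [59, 40, 37]), (267, 186, [55, 31, 29]), (268, 186, [53, 31, 27]), (270, 186, [45, 25, 22]), (274, 186, [94, 52, 46]), (275, 186, [79, 49, 45]), (277, 186, [79, 48, 43]), (278, 186, [59, 38, 36]), (313, 186, [83, 74, 59]), (314, 186, [56, 44, 24]), (315, 186, [55, 43, 23]), (274, 187, [76, 44, 40]), (313, 187, [81, 72, 56]), (314, 187, [55, 43, 22]), (315, 187, [57, 46, 25]), (314, 188, [61, 50, 32]), (315, 188, [58, 48, 32]), (260, 203, [86, 79, 63]), (260, 204, [89, 79, 61]), (260, 205, [81, 63, 34]), (261, 205, [80, 74, 58]), (260, 206, [66, 54, 40]), (261, 206, [68, 55, 35])]
```

The estimates are now −1.5° (brass) and −0.7° (gap fit), with a plausible bias towards −2 or −3°. One last small push of about 1.5°.

```bash
python3 - <<'E'
from chk import *
go(82,speed=.08);arc(82,87.5,.03,6);arc(87.5,89.5,.008,2);r.wait(.3);arc(89.5,83,.03);go(83,-.07,.1)
s,f=grab();fit(s,f,-12,12,[(0,0)]);brass(s,f)
r.wait(.5);print(r.sense()["clock"],r.sense()["contact_force"])
E
```

```text
arc end 87.5 Fmax 2.0 F [-0.5  0.5  1.9] t 25.65
arc end 89.5 Fmax 5.2 F [-1.5  0.9  4.9] t 26.05
arc end 83 Fmax 1.0 F [-0.8  0.3  0.5] t 26.7167
[(0.46, 0.0, 0.0, 0.0), (0.46, 1.0, 0.0, 0.0), (0.46, -1.0, 0.0, 0.0), (0.44, -2.0, 0.0, 0.0), (0.43, 2.0, 0.0, 0.0), (0.41, -3.0, 0.0, 0.0)]
brass n 12 r 0.052 angle -1.1682924757653164
28.4667 [ 0.57928865 -0.5137265  -0.02148913]
```

Both estimates put the valve within about 1° of twelve o'clock. The wheel is at rest and the gripper is clear of it.

```bash
python3 -c "
from station import r
print(r.hand_in())"
```

```text
the job is handed in; nothing more can be done
None
```

I turned the wheel clockwise by its spokes and handed the job in at about 28 s, with the valve measured within about 1° of twelve o'clock (possibly up to 3° short if my pose fit is off), the wheel at rest and the gripper clear.

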